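Test and cover the bell push on a turtle door plaque

ROBOT

A 6-joint arm with a two-finger parallel gripper is mounted at the origin on the work surface. World frame = base frame: x ahead of the robot, y to its left, z up, the work surface at z = 0. Lengths are in m, angles in rad, forces in N, time in s.
With the tool pointing down it reaches from about 0.3 to 0.95 m from the base axis. Payload 3.1 kg.
Tool frame: the origin (TCP) lies on the centre line of the jaws, within the pads' length; the fingertips stand 14 mm ahead of it and the grasp point (between the pads) lies 5 mm behind it (r.finger_overhang is the distance from the TCP to the fingertips, in m); z points along the fingers, y is the line along which they close (so a half turn about z gives the same grasp; the last joint's range is limited). The gripper opens to 85 mm and grips with 20 to 120 N. Pads are 22 mm wide; open, the fingers measure 114 mm over their backs; the gripper's body (76 mm by 85 mm) begins 54 mm behind the grasp point. The pads swing forward as they close: fully open they stand 13 mm farther back than shut.
Start: joints at [1.261, 0.308, 1.634, -0, 1.2, -0.07], TCP at [0.148, 0.607, 0.245] pointing down, gripper open.
Joint ranges: [-3.06, 3.06], [-0.79, 1.96], [0.05, 2.63], [-1.19, 4.34], [0.05, 2.64], [-2.94, 2.94]. Speed limits (rad/s): [2.79, 2.79, 3.14, 3.14, 3.14, 3.14].

INTERFACE

Orientations are given as [roll, pitch, yaw] about the fixed x, y, z axes, in that order (R = Rz(yaw) Ry(pitch) Rx(roll)).
In Python, from plant import r gives the robot as it stands.
- The arm moves only by the tool servo_tool, never from a script. Its argument "deltas" is a list of rows, each an object of numbers: "x", "y", "z": the shift along the tool's x, y, z in units of 1000 mm (1.0 is 1000 mm); "yaw": the turn about the tool's z in units of pi/2 rad (1.0 is pi/2 rad). A call has 1 to 20 rows; each row is the pose to reach, as a shift and turn from the pose commanded when the call began, along the tool's axes at that moment; what a row does not reach only later rows make up. A row lasts 1/12 s, in which the tool goes at most 41.7 mm and 7.16 degrees, less where a joint would pass 70% of its speed; a pose out of reach is approached as far as the arm can. A call with a number of a shift or a turn outside -1 to 1 is refused whole. A call with a gripper value outside its range is refused whole. "hand" is the opening, from 0 (shut) to 1 (fully open), set as the call begins (left out, the last holds). The fingers move at their own pace and stop on an object; "grip_force" is the grip in N (left out, the last holds). Time passes only in rows, so rows that repeat a pose let the fingers close. It gives the time, the measured TCP pose, the force, the opening and the grip force at its end, in the units of the state.
- r.get_state(): the state, without advancing time (a new reading comes with each control period).
- r.capture(name): name is "side" or "top"; returns the picture (420x560x3 uint8, red, green, blue); there is no depth.
- r.calibration(name): a dict with "fovy" (degrees; the focal length in pixels is half the picture's height over the tangent of half this angle, whatever the lens; pixels are square), "cx", "cy" (the principal point, pixels), "rvec" (rotation vector, rad) and "tvec" (3), from world to camera coordinates, as OpenCV has them. Camera axes: x right, y down, z forward; pixel columns grow to the right and rows downward; lengths in m; the calibration is good to about 2 mm. A picture is of the moment at which its call begins. calibration takes no time and is no camera call.
- r.finish_job(): hands the job in; it is judged then, once.
The state is a dict: "clock": time; "joints": joint angles; "qvel": joint speeds; "effort": joint torques, N m; "eef_pos": TCP position; "eef_rot": TCP orientation; "force": force on the tool from outside, world axes, zero at the start; "ft_torque": the same for the moment, N m; "opening": finger opening in m; "finger_force": force on a finger pad.
Only numpy, scipy, OpenCV 4.12 (cv2) and the standard library are available. Lean on these libraries where they do the work, as an engineer would, in place of code of your own. Each camera call takes 0.05 s, during which the arm holds its last target. There are 200 camera calls.

TASK

The turtle door plaque in its jig is nearly done: first test its bell push by pressing the steel plunger all the way down to its stop, with the cover still off. Then take the round white cover that has a hole in its top (not the blank one), put it over the base so that the plunger stands free in the hole, and push it down until it snaps and sits fully home, flat on its wooden seat. Finish there, with your fingers still on the cover and pushing it firmly down (I shall put in its locking screw), and leave all the other things on the bench where they are.

Things in the scene. Friction and masses are not known exactly. Their poses are not given: they have to be found in the camera images.
- plaque: fixed door plaque: a flat turtle sawn from light wood (about 200 x 160 mm, top face 27 mm above the bench) in a plywood jig board 215 x 160 x 9 mm; three jig dowels 65 mm or more from the middle reach 29 mm above the bench. Origin on the bench under the middle of the shell, on the bell push's axis; the head points to its -x. On the shell: the wooden seat, on it the grey base of the push
- seat (a point): centre of the flat top of the round wooden seat (74 mm across), on the push's upright axis, 33 mm above the bench; the cover's origin comes to lie here. The cover meets the tongues with its underside some 11 mm above the seat; the push rises to 10 to 16 N about 6 mm above it, drops suddenly to a few N as the noses run over the cover's inner bead, then to nothing, and the cover lands on the seat
- base_top (a point): centre of the flat top of the push's grey plastic base, 14 mm above the seat: a drum 43 mm across, its top edge coned to 34 mm, with three sprung tongues 120 degrees apart. Their rounded noses stand 27 mm from the axis 5 mm above the seat and slope in to 20 mm from the axis 16 mm above the seat; each yields inwards against a spring. The plunger stands in the middle
- plunger_top (a point): centre of the flat top of the plunger's steel head, 18 mm across, on the push's axis; 28 mm above the seat (61 mm above the bench) when up, 22 mm above the seat when fully down (8 mm above the drum). It moves with the plunger
- plunger (a joint): how far the plunger is pressed, m: 0 up, 0.006 at its hard stop; it springs back. 2 N start it, about 6.5 N bring it to the stop
- cover: loose round white plastic cover, 62 mm across, 20 mm high, straight sides, flat top with a 25 mm round hole in its middle for the plunger; about 45 g. Lies open side down, as it is fitted; its turn about the axis does not matter. Origin at the centre of its underside, z up. Inside, a bead 2.5 mm high along the lower edge leaves an opening 49 mm across; above it the inside is 57 mm across
- blank: loose blank cover, white plastic, 62 mm across and 20 mm high like the cover, but its top is closed, without a hole. Not to be used. Origin at the centre of its underside
- hedgehog: loose bystander: light wooden hedgehog cut-out, 90 mm long, 20 mm thick, 50 mm high, standing. Origin at the centre of its underside
- penguin: loose bystander: light wooden penguin cut-out, 40 mm wide, 22 mm thick, 67 mm high, standing. Origin at the centre of its underside
- bird: loose bystander: light wooden bird cut-out, 120 mm long, 20 mm thick, 44 mm high, standing. Origin at the middle of its underside
- sander: loose bystander: cork sanding block 110 x 67 x 25 mm. Origin at the centre of its underside
- driver: loose bystander: screwdriver with a wooden handle, 190 mm long, lying. Origin at the middle of its length, on the bench
- glue: loose bystander: white glue bottle, 54 mm across, 150 mm high, standing. Origin at the centre of its underside
- tray: loose bystander: small wooden tray of brass screws, 110 x 80 x 28 mm. Origin at the centre of its underside
Mind the look-alikes: they are no part of the job. What is shaped like the cover but orange or turquoise is not meant.

How it is judged:
By the outcome, as a careful person would: the job done as asked, in the order asked, and still so for the second after the job is handed in, while the arm keeps its last pose, push and grip.
It also fails if it takes over 48 s, if anything falls off the work surface, if the arm or the gripper's body presses on something with over 40 N, if the wrist force passes 120 N, or if a joint passes its speed limit or range.

## Working session

There is one attempt and no reset: what is moved stays moved. The work goes in short steps, Python scripts to look and compute and a tool call to move; the robot and the scene stay as the last step left them, time stands still between calls to the robot, and variables do not carry over. Pictures are saved under pics/ and viewed, at most 10 in all, crops included, and the job is handed in when it is done.

Besides the shell and the picture viewer there is one more tool, called after "Emit:" as name([rows], argument=value, ...), one row to a line, values as JSON. servo_tool: Moves the arm, as the interface text tells. Shifts and turns lie within -1 to 1; 1 stands for 1000 mm of shift or pi/2 rad of turn. Its arguments: {"type":"object","properties":{"deltas":{"type":"array","items":{"type":"object","properties":{"x":{"type":"number"},"y":{"type":"number"},"z":{"type":"number"},"yaw":{"type":"number"}}}},"hand":{"type":"number"},"grip_force":{"type":"number"}},"required":["deltas"]}

```bash
mkdir -p pics; cat > h.py <<'E'
import numpy as np, cv2
from plant import r
def cam(n):
    c=r.calibration(n); f=210/np.tan(np.radians(c["fovy"])/2)
    R,_=cv2.Rodrigues(np.array(c["rvec"],float)); t=np.array(c["tvec"],float).ravel()
    return f,c["cx"],c["cy"],R,t
def ray(n,u,v):
    f,cx,cy,R,t=cam(n); return -R.T@t, R.T@np.array([(u-cx)/f,(v-cy)/f,1])
def onz(n,u,v,z):
    o,d=ray(n,u,v); return o+d*(z-o[2])/d[2]
def proj(n,p):
    f,cx,cy,R,t=cam(n); q=R@np.array(p)+t; return np.array([f*q[0]/q[2]+cx,f*q[1]/q[2]+cy])
def snap(n,name):
    a=r.capture(n); cv2.imwrite(f"pics/{name}.png",a[:,:,::-1]); return a
E
python3 - <<'E'
from h import *
for n in("top","side"):
    snap(n,n+"0"); c=r.calibration(n); print(c, ray(n,280,210))
s=r.get_state();print(s)
E
```

```text
{'fovy': 53.53196541499246, 'cx': 281.232383395044, 'cy': 211.60597617283784, 'rvec': array([ 2.10718777, -2.12615688,  0.19759956]), 'tvec': array([-0.01549928,  0.56989003,  0.96997316])} (array([ 0.37279487, -0.02700962,  1.06120557]), array([ 0.1959123 ,  0.00916969, -0.9805906 ]))
{'fovy': 42.06643719719621, 'cx': 283.47971587821706, 'cy': 216.09165392950533, 'rvec': array([ 2.30535198, -0.49814908,  0.21562332]), 'tvec': array([-0.52637697,  0.17789001,  1.29375182])} (array([ 0.14335499, -0.94158868,  1.03700118]), array([ 0.29635415,  0.65676246, -0.6935433 ]))
{'clock': 0.1, 'joints': array([ 1.26127083e+00,  3.08929305e-01,  1.63504285e+00, -1.68128073e-05,
        1.19971488e+00, -6.96978499e-02]), 'qvel': array([ 0.00052606, -0.00403968, -0.00312544,  0.00185421, -0.00134026,
       -0.00094583]), 'effort': array([-2.54441566e-04, -4.16407943e+01, -2.77645880e+01, -5.29477074e-05,
        3.98068150e-03,  1.09120640e-05]), 'eef_pos': array([0.14827179, 0.60642425, 0.24416263]), 'eef_rot': array([-3.13950227e+00, -1.30237838e-04,  2.90177099e+00]), 'force': array([-0.57980216,  0.76541731, -0.27709014]), 'ft_torque': array([ 0.04428006,  0.00993452, -0.02070641]), 'finger_force': 0.0, 'opening': 0.08545802912964003}
```

View pics/top0.png

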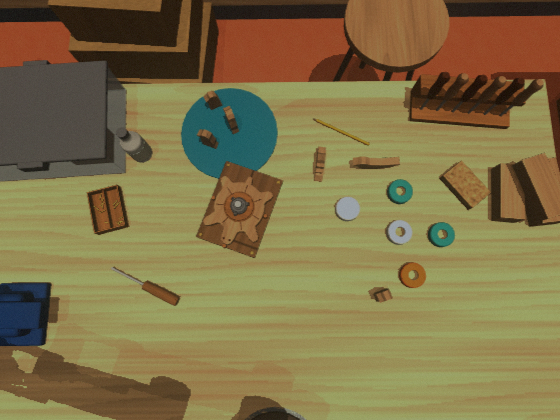

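View pics/side0.png

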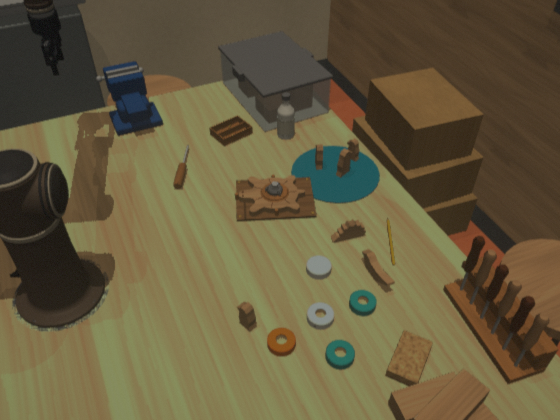

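Top view: the white discs are at (348,209), which looks closed, and at (400,232), which has a hole. Turquoise rings are at (401,191) and (442,234), and an orange one at (413,275). Only (400,232) is white with a hole, so that fits. The plaque is at about (239,206). I'll confirm the cover in a crop and measure.

```bash
python3 - <<'E'
from h import *
t=cv2.imread("pics/top0.png"); s=cv2.imread("pics/side0.png")
def white(im,lo=120):
    h=cv2.cvtColor(im,cv2.COLOR_BGR2HSV); return ((h[...,1]<60)&(h[...,2]>lo)).astype(np.uint8)*255
for n,im,rois in(("top",t,[(325,190,370,230),(378,212,420,252)]),("side",s,[(295,245,342,285),(295,295,345,335)])):
    m=white(im)
    for a,b,c,d in rois:
        q=m[b:d,a:c]; cs,_=cv2.findContours(q,cv2.RETR_EXTERNAL,cv2.CHAIN_APPROX_NONE)
        k=max(cs,key=cv2.contourArea); e=cv2.fitEllipse(cv2.convexHull(k)); print(n,np.add(e[0],(a,b)),e[1],cv2.boundingRect(k), onz(n,e[0][0]+a,e[0][1]+b,.02 if n=="top" else .01))
a=cv2.resize(t[160:260,190:300],None,fx=3.6,fy=3.6,interpolation=cv2.INTER_CUBIC)
b=cv2.resize(t[180:280,335:445],None,fx=3.6,fy=3.6,interpolation=cv2.INTER_CUBIC)
c=cv2.resize(s[165:230,225:325],(396,240),interpolation=cv2.INTER_CUBIC)
d=cv2.resize(s[245:345,270:370],(396,240),interpolation=cv2.INTER_CUBIC)
cv2.imwrite("pics/crop1.png",np.clip(1.6*np.vstack([np.hstack([a,b]),np.hstack([c,d])]).astype(float),0,255)[:600])
E
```

```text
top [347.55345535 207.85004044] (23.019784927368164, 23.792625427246094) (11, 7, 24, 23) [ 0.58472232 -0.1895483   0.02      ]
top [399.76651955 231.39724731] (23.32923698425293, 24.472633361816406) (10, 8, 25, 24) [ 0.52290257 -0.31855985  0.02      ]
side [318.39789391 264.48155022] (19.224027633666992, 24.791208267211914) (11, 10, 26, 20) [ 0.58898189 -0.18402339  0.01      ]
side [320.15439987 313.07336807] (22.372493743896484, 26.8818416595459) (12, 7, 27, 23) [ 0.52672041 -0.31433879  0.01      ][ WARN:0@0.301] global loadsave.cpp:1063 imwrite_ Unsupported depth image for selected encoder is fallbacked to CV_8U.
```

View pics/crop1.png

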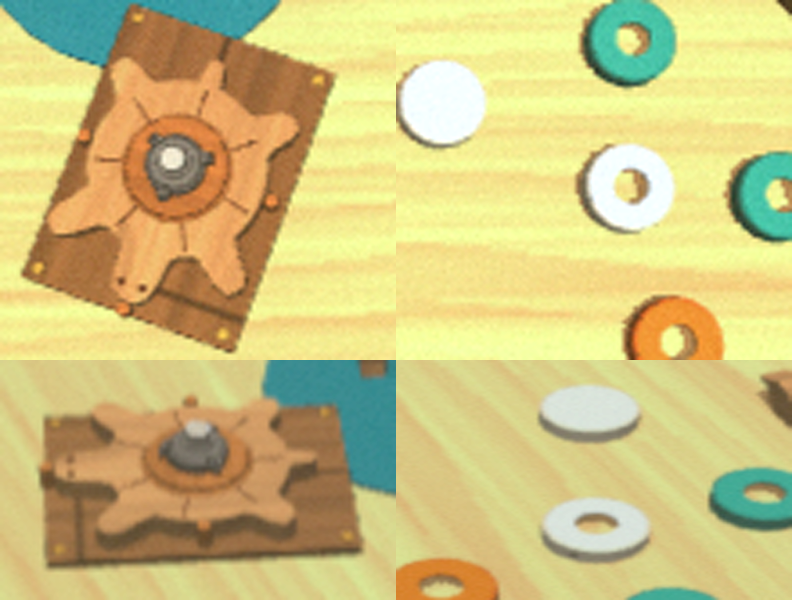

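The crop confirms it: top (400,232) is white with a hole and (348,209) is closed. The plunger's bright head is at top (237.8,203.9) and side about (275,183.5), inside an orange-brown seat.

```bash
python3 - <<'E'
from h import *
t=cv2.imread("pics/top0.png"); s=cv2.imread("pics/side0.png")
for n,im,(a,b,c,d) in(("top",t,(222,188,258,224)),("side",s,(255,170,300,210))):
    h=cv2.cvtColor(im,cv2.COLOR_BGR2HSV)[b:d,a:c]
    m=((h[...,1]<70)&(h[...,2]>110)).astype(np.uint8); N,l,st,ce=cv2.connectedComponentsWithStats(m)
    for i in range(1,N):
        if st[i,4]>5: p=ce[i]+(a,b); print(n,"plunger",st[i],p,onz(n,*p,.061))
    # seat: saturation/orange
    m2=((h[...,1]>150)&(h[...,0]<14)).astype(np.uint8)
    cs,_=cv2.findContours(m2,cv2.RETR_EXTERNAL,cv2.CHAIN_APPROX_NONE); k=max(cs,key=cv2.contourArea)
    e=cv2.fitEllipse(cv2.convexHull(k)); p=np.add(e[0],(a,b)); print(n,"seat",p,e[1],onz(n,*p,.033))
    print(h[18,::3].tolist())
for p in((320.15,313.07),(318.4,264.5)): print(onz("side",*p,.02),onz("side",*p,.016))
f=cam("top")[0]; print(f*.062/1.04)
E
```

```text
top plunger [13 13  6  6 32] [237.5 203.5] [0.58995004 0.08674763 0.061     ]
top seat [238.18887711 205.12803268] (31.601667404174805, 32.04262924194336) [0.59180416 0.08813989 0.033     ]
[[14, 148, 143], [13, 179, 135], [13, 180, 133], [15, 50, 71], [18, 46, 84], [23, 31, 148], [23, 43, 78], [18, 55, 83], [17, 62, 66], [13, 181, 137], [13, 184, 130], [15, 146, 150]]
side plunger [17 12  6  3 16] [274.5   182.875] [0.59040018 0.08560058 0.061     ]Traceback (most recent call last):
  File "<stdin>", line 11, in <module>
cv2.error: OpenCV(4.12.0) /io/opencv/modules/imgproc/src/shapedescr.cpp:361: error: (-201:Incorrect size of input array) There should be at least 5 points to fit the ellipse in function 'fitEllipseNoDirect'
```

```bash
cat >> h.py <<'E'
from scipy.spatial.transform import Rotation as Ro
def to(x,y,z,yaw=None):
    s=r.get_state(); M=Ro.from_euler("xyz",s["eef_rot"]); d=M.inv().apply(np.array([x,y,z])-s["eef_pos"])
    o="delta "+str(d.round(4))
    if yaw is not None: o+=" yaw %.4f"%(-((yaw-s["eef_rot"][2]+np.pi)%(2*np.pi)-np.pi)/(np.pi/2))
    print(o,"now",s["eef_pos"].round(4),"rpy",s["eef_rot"].round(4),"F",s["force"].round(2),"open",round(s["opening"],4),"t",s["clock"])
E
python3 -c "
from h import *
print(r.finger_overhang); to(.5905,.0868,.125,1.331)"
```

```text
0.014
delta [-0.553  -0.3995  0.1199] yaw 1.0000 now [0.1483 0.6064 0.2442] rpy [-3.1395e+00 -1.0000e-04  2.9018e+00] F [-0.58  0.77 -0.28] open 0.0855 t 0.1
```

Emit:
servo_tool([
  {"x": -0.04,"y": -0.029,"z": 0,"yaw": 0.07},
  {"x": -0.08,"y": -0.058,"z": 0,"yaw": 0.14},
  {"x": -0.11,"y": -0.08,"z": 0,"yaw": 0.21},
  {"x": -0.14,"y": -0.101,"z": 0,"yaw": 0.28},
  {"x": -0.17,"y": -0.123,"z": 0,"yaw": 0.35},
  {"x": -0.2,"y": -0.145,"z": 0,"yaw": 0.42},
  {"x": -0.23,"y": -0.166,"z": 0,"yaw": 0.49},
  {"x": -0.26,"y": -0.188,"z": 0,"yaw": 0.56},
  {"x": -0.29,"y": -0.21,"z": 0,"yaw": 0.63},
  {"x": -0.32,"y": -0.231,"z": 0,"yaw": 0.7},
  {"x": -0.35,"y": -0.253,"z": 0,"yaw": 0.77},
  {"x": -0.38,"y": -0.275,"z": 0,"yaw": 0.84},
  {"x": -0.41,"y": -0.296,"z": 0.01,"yaw": 0.9},
  {"x": -0.44,"y": -0.318,"z": 0.02,"yaw": 0.95},
  {"x": -0.47,"y": -0.34,"z": 0.04,"yaw": 1},
  {"x": -0.5,"y": -0.361,"z": 0.06,"yaw": 1},
  {"x": -0.53,"y": -0.383,"z": 0.08,"yaw": 1},
  {"x": -0.553,"y": -0.3995,"z": 0.1,"yaw": 1},
  {"x": -0.553,"y": -0.3995,"z": 0.12,"yaw": 1},
  {"x": -0.553,"y": -0.3995,"z": 0.12,"yaw": 1},
], hand=0, grip_force=40)

```text
clock: 1.77
eef_pos: [0.5877, 0.0856, 0.1201]
eef_rot: [-3.132, 0.003, 1.328]
force: [-0.3, -0.5, -0.9]
opening: 0.0
finger_force: 0.0
```

Emit:
servo_tool([
  {"x": 0},
  {"x": 0},
])

```text
invalid input at $.deltas[0]: expected keys x, y, z, yaw
```

```bash
python3 - <<'E'
from h import *
a=snap("top","t1");b=snap("side","s1"); to(.5905,.0868,.078)
p=proj("top",r.get_state()["eef_pos"]);q=proj("side",r.get_state()["eef_pos"]+[0,0,-.014]);print(p,q,proj("side",[.5905,.0868,.061]))
x=cv2.resize(a[160:260,190:290],(400,400),interpolation=3);y=cv2.resize(b[110:210,225:325],(400,400),interpolation=3)
cv2.imwrite("pics/c2.png",np.clip(1.5*np.hstack([x,y]).astype(float),0,255).astype(np.uint8)[:,:,::-1])
E
```

```text
delta [-0.0004  0.0016  0.0459] now [0.5892 0.0876 0.1239] rpy [-3.1376e+00  1.0000e-03  1.3305e+00] F [-0.45  0.38  0.64] open 0.0006 t 1.8667
[234.10608979 198.0636143 ] [273.67301922 168.62744969] [274.355157   182.60000904]
```

View pics/c2.png

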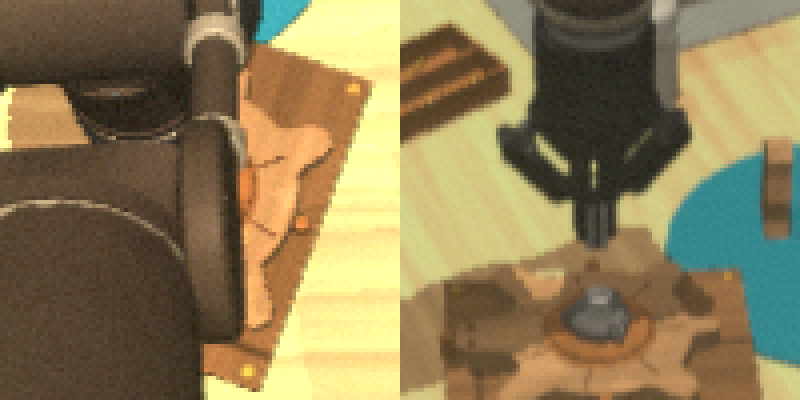

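The crop shows the shut fingertips at side (274,171), right above the plunger head at (275,184). I'll press in steps.

Emit:
servo_tool([
  {"x": 0,"y": 0.001,"z": 0.015,"yaw": 0},
  {"x": 0,"y": 0.001,"z": 0.03,"yaw": 0},
  {"x": 0,"y": 0.001,"z": 0.042,"yaw": 0},
  {"x": 0,"y": 0.001,"z": 0.046,"yaw": 0},
  {"x": 0,"y": 0.001,"z": 0.049,"yaw": 0},
  {"x": 0,"y": 0.001,"z": 0.051,"yaw": 0},
  {"x": 0,"y": 0.001,"z": 0.053,"yaw": 0},
  {"x": 0,"y": 0.001,"z": 0.053,"yaw": 0},
  {"x": 0,"y": 0.001,"z": 0.053,"yaw": 0},
])

```text
clock: 2.62
eef_pos: [0.5919, 0.088, 0.0732]
eef_rot: [3.141, -0.001, 1.331]
force: [-0.9, 1.1, 2.9]
opening: -0.0001
finger_force: 1.6
```

Emit:
servo_tool([
  {"x": 0,"y": 0,"z": 0.002,"yaw": 0},
  {"x": 0,"y": 0,"z": 0.004,"yaw": 0},
  {"x": 0,"y": 0,"z": 0.005,"yaw": 0},
  {"x": 0,"y": 0,"z": 0.006,"yaw": 0},
  {"x": 0,"y": 0,"z": 0.006,"yaw": 0},
  {"x": 0,"y": 0,"z": 0.006,"yaw": 0},
])

```text
clock: 3.12
eef_pos: [0.5923, 0.0878, 0.0689]
eef_rot: [3.141, -0.001, 1.331]
force: [-6.6, 1.0, 16.1]
opening: 0.0001
finger_force: 7.8
```

Emit:
servo_tool([
  {"x": 0,"y": 0,"z": 0.001,"yaw": 0},
  {"x": 0,"y": 0,"z": 0.001,"yaw": 0},
  {"x": 0,"y": 0,"z": 0.001,"yaw": 0},
  {"x": 0,"y": 0,"z": 0.001,"yaw": 0},
])

```text
clock: 3.45
eef_pos: [0.5924, 0.0878, 0.0688]
eef_rot: [3.142, -0.001, 1.331]
force: [-8.0, 1.3, 19.9]
opening: 0.0003
finger_force: 10.2
```

The stop is reached: z stays at 68.8 mm while the force climbs to 20 N. Next I rise and move above the cover.

Emit:
servo_tool([
  {"x": 0,"y": 0,"z": -0.02,"yaw": 0},
  {"x": 0,"y": 0,"z": -0.05,"yaw": 0},
  {"x": 0,"y": 0,"z": -0.08,"yaw": 0},
  {"x": 0,"y": 0,"z": -0.11,"yaw": 0},
  {"x": 0,"y": 0,"z": -0.11,"yaw": 0},
  {"x": 0,"y": 0,"z": -0.11,"yaw": 0},
], hand=1)

```text
clock: 3.95
eef_pos: [0.5942, 0.0871, 0.1778]
eef_rot: [3.135, -0.001, 1.331]
force: [0.1, 0.4, 0.5]
opening: 0.0721
finger_force: 0.0
```

```bash
python3 -c "
from h import *
to(.5233,-.3190,.120,.785)"
```

```text
delta [-0.4114  0.0273  0.0575] yaw 0.3476 now [0.5942 0.0871 0.1778] rpy [ 3.135e+00 -1.400e-03  1.331e+00] F [0.11 0.44 0.51] open 0.0721 t 3.95
```

Emit:
servo_tool([
  {"x": -0.03,"y": 0.002,"z": 0,"yaw": 0.03},
  {"x": -0.06,"y": 0.004,"z": 0,"yaw": 0.06},
  {"x": -0.09,"y": 0.006,"z": 0,"yaw": 0.09},
  {"x": -0.12,"y": 0.008,"z": 0,"yaw": 0.12},
  {"x": -0.15,"y": 0.01,"z": 0,"yaw": 0.15},
  {"x": -0.18,"y": 0.012,"z": 0,"yaw": 0.18},
  {"x": -0.21,"y": 0.014,"z": 0,"yaw": 0.21},
  {"x": -0.24,"y": 0.016,"z": 0,"yaw": 0.24},
  {"x": -0.27,"y": 0.018,"z": 0,"yaw": 0.27},
  {"x": -0.3,"y": 0.02,"z": 0,"yaw": 0.3},
  {"x": -0.33,"y": 0.022,"z": 0,"yaw": 0.33},
  {"x": -0.36,"y": 0.024,"z": 0.01,"yaw": 0.348},
  {"x": -0.385,"y": 0.026,"z": 0.02,"yaw": 0.348},
  {"x": -0.4,"y": 0.027,"z": 0.035,"yaw": 0.348},
  {"x": -0.411,"y": 0.027,"z": 0.05,"yaw": 0.348},
  {"x": -0.411,"y": 0.027,"z": 0.057,"yaw": 0.348},
  {"x": -0.411,"y": 0.027,"z": 0.057,"yaw": 0.348},
  {"x": -0.411,"y": 0.027,"z": 0.057,"yaw": 0.348},
])

```text
clock: 5.45
eef_pos: [0.5194, -0.317, 0.1166]
eef_rot: [-3.138, 0.0, 0.784]
force: [0.5, 0.1, 1.3]
opening: 0.0853
finger_force: 0.0
```

```bash
python3 - <<'E'
from h import *
a=snap("top","t2");b=snap("side","s2"); to(.5233,-.3190,.019,.785)
x=cv2.resize(a[170:290,340:460],(400,400),interpolation=3);y=cv2.resize(b[220:360,250:390],(400,400),interpolation=3)
cv2.imwrite("pics/c3.png",np.clip(1.5*np.hstack([x,y]).astype(float),0,255).astype(np.uint8)[:,:,::-1])
E
```

```text
delta [0.0006 0.0028 0.0995] yaw 0.0003 now [ 0.5209 -0.3175  0.1185] rpy [ 3.1412e+00 -2.0000e-04  7.8550e-01] F [-0.29  0.25 -0.23] open 0.0858 t 5.55
```

View pics/c3.png

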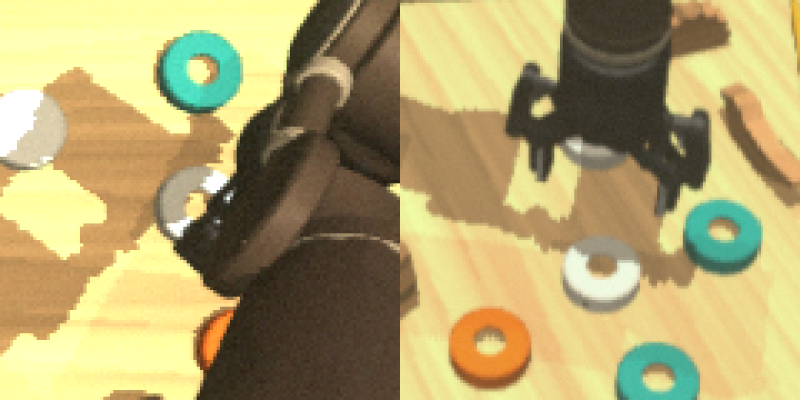

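The cover (side crop at about (600,270)) lies under the open fingers, and the neighbours are clear. Descending.

Emit:
servo_tool([
  {"x": 0,"y": 0.003,"z": 0.02,"yaw": 0},
  {"x": 0,"y": 0.003,"z": 0.045,"yaw": 0},
  {"x": 0,"y": 0.003,"z": 0.07,"yaw": 0},
  {"x": 0,"y": 0.003,"z": 0.088,"yaw": 0},
  {"x": 0,"y": 0.003,"z": 0.096,"yaw": 0},
  {"x": 0,"y": 0.003,"z": 0.1,"yaw": 0},
  {"x": 0,"y": 0.003,"z": 0.1,"yaw": 0},
  {"x": 0,"y": 0.003,"z": 0.1,"yaw": 0},
])

```text
clock: 6.22
eef_pos: [0.5237, -0.3207, 0.0197]
eef_rot: [3.139, -0.0, 0.785]
force: [0.5, 0.0, -0.0]
opening: 0.0852
finger_force: 0.0
```

Emit:
servo_tool([
  {"x": 0,"y": 0,"z": 0,"yaw": 0},
  {"x": 0,"y": 0,"z": 0,"yaw": 0},
  {"x": 0,"y": 0,"z": 0,"yaw": 0},
  {"x": 0,"y": 0,"z": 0,"yaw": 0},
  {"x": 0,"y": 0,"z": 0,"yaw": 0},
  {"x": 0,"y": 0,"z": 0,"yaw": 0},
  {"x": 0,"y": 0,"z": 0,"yaw": 0},
  {"x": 0,"y": 0,"z": 0,"yaw": 0},
], hand=0, grip_force=60)

```text
clock: 6.88
eef_pos: [0.524, -0.3213, 0.0208]
eef_rot: [3.138, -0.001, 0.784]
force: [-1.1, 1.2, 6.0]
opening: 0.0597
finger_force: 64.5
```

Emit:
servo_tool([
  {"x": 0,"y": 0,"z": -0.02,"yaw": 0},
  {"x": 0,"y": 0,"z": -0.05,"yaw": 0},
  {"x": 0,"y": 0,"z": -0.08,"yaw": 0},
  {"x": 0,"y": 0,"z": -0.11,"yaw": 0},
  {"x": 0,"y": 0,"z": -0.13,"yaw": 0},
  {"x": 0,"y": 0,"z": -0.13,"yaw": 0},
  {"x": 0,"y": 0,"z": -0.13,"yaw": 0},
  {"x": 0,"y": 0,"z": -0.13,"yaw": 0},
])

```text
clock: 7.55
eef_pos: [0.5218, -0.3199, 0.1477]
eef_rot: [-3.14, 0.0, 0.784]
force: [-0.1, 0.6, -0.7]
opening: 0.0601
finger_force: 65.2
```

```bash
python3 - <<'E'
from h import *
b=snap("side","s3"); to(.5905,.0868,.15,.785)
s=r.get_state(); p=s["eef_pos"]; print(s["finger_force"],proj("side",p))
for dz in (0,-.01,-.02): print(dz, proj("side",p+[0,0,dz]))
cv2.imwrite("pics/c4.png",np.clip(1.7*cv2.resize(b[140:280,235:415],(771,600),interpolation=3).astype(float),0,255).astype(np.uint8)[:,:,::-1])
E
```

```text
delta [ 0.336  -0.2388 -0.0027] yaw -0.0005 now [ 0.5213 -0.3195  0.1468] rpy [-3.1387e+00  5.0000e-04  7.8430e-01] F [ 0.16  0.19 -0.74] open 0.0603 t 7.6
65.15017235185951 [322.4060696  277.30519632]
0 [322.4060696  277.30519632]
-0.01 [322.14352387 280.32436336]
-0.02 [321.88417007 283.30682453]
```

View pics/c4.png

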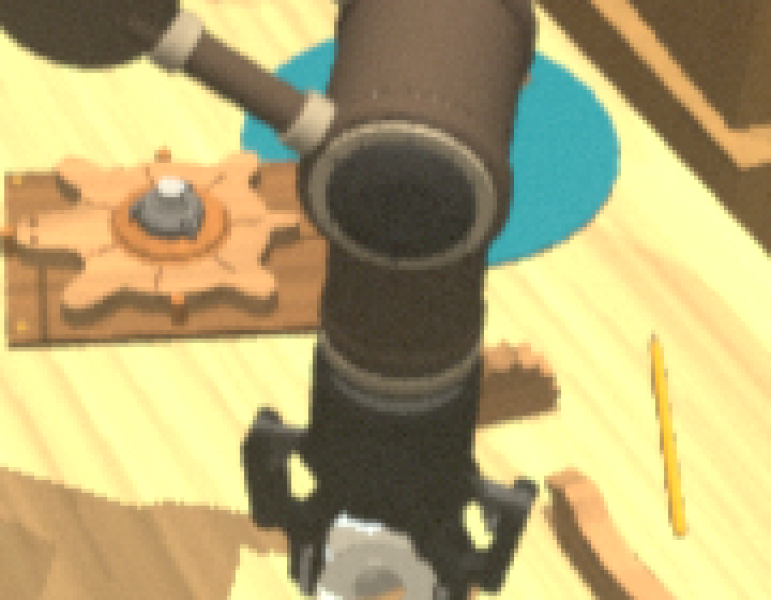

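The crop cuts off the held cover near side (323,275). I'll re-crop the same picture and move the arm no further yet.

```bash
python3 - <<'E'
import cv2,numpy as np
from h import proj
b=cv2.imread("pics/s3.png"); cv2.imwrite("pics/c5.png",np.clip(1.7*cv2.resize(b[240:320,275:375],(750,600),interpolation=3).astype(float),0,255).astype(np.uint8))
# expected rims if TCP at (.5213,-.3195,.1468) and cover bottom at dz below
for zt in (.147,.137):
    P=np.array([proj("side",[.5213+.031*np.cos(a),-.3195+.031*np.sin(a),zt]) for a in np.linspace(0,6.28,40)]);print(zt,P.min(0),P.max(0),(P.min(0)+P.max(0))/2)
E
```

```text
0.147 [307.57036883 265.83643621] [337.29025022 289.03072676] [322.43030953 277.43358148]
0.137 [307.39844072 268.86774976] [336.93626284 292.03633606] [322.16735178 280.45204291]
```

View pics/c5.png

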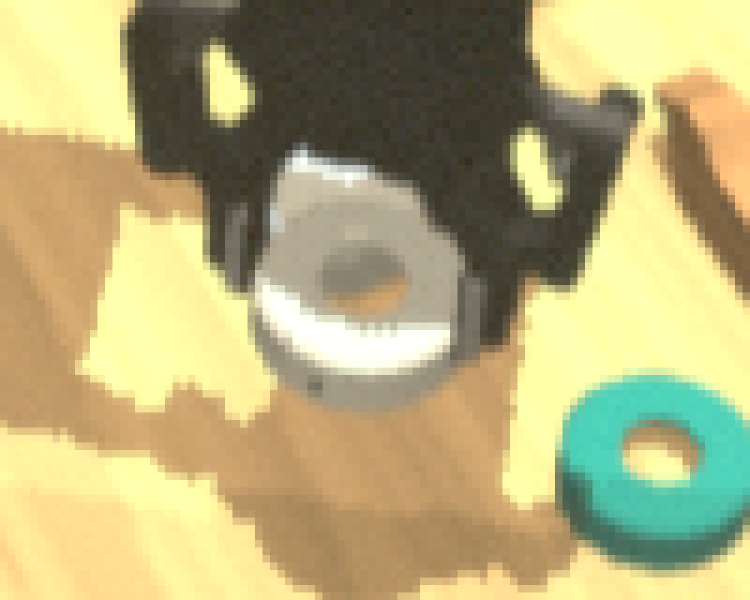

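The hole is seen at side (322.8,276.8). With the cover's top at TCP height it should be at (322.4,277.4), so the cover is held level and centred within about 1 mm, its underside 20.5 mm below the TCP. Carrying it to the push.

Emit:
servo_tool([
  {"x": 0.02,"y": -0.014,"z": 0,"yaw": 0},
  {"x": 0.045,"y": -0.032,"z": 0,"yaw": 0},
  {"x": 0.07,"y": -0.05,"z": 0,"yaw": 0},
  {"x": 0.095,"y": -0.068,"z": 0,"yaw": 0},
  {"x": 0.12,"y": -0.085,"z": 0,"yaw": 0},
  {"x": 0.145,"y": -0.103,"z": 0,"yaw": 0},
  {"x": 0.17,"y": -0.121,"z": 0,"yaw": 0},
  {"x": 0.195,"y": -0.139,"z": 0,"yaw": 0},
  {"x": 0.22,"y": -0.156,"z": 0,"yaw": 0},
  {"x": 0.245,"y": -0.174,"z": 0,"yaw": 0},
  {"x": 0.27,"y": -0.192,"z": 0,"yaw": 0},
  {"x": 0.295,"y": -0.21,"z": 0,"yaw": 0},
  {"x": 0.315,"y": -0.224,"z": 0.01,"yaw": 0},
  {"x": 0.328,"y": -0.233,"z": 0.025,"yaw": 0},
  {"x": 0.335,"y": -0.239,"z": 0.04,"yaw": 0},
  {"x": 0.335,"y": -0.239,"z": 0.05,"yaw": 0},
  {"x": 0.335,"y": -0.239,"z": 0.05,"yaw": 0},
  {"x": 0.335,"y": -0.239,"z": 0.05,"yaw": 0},
])

```text
clock: 9.1
eef_pos: [0.5891, 0.0848, 0.0963]
eef_rot: [-3.139, 0.004, 0.784]
force: [-0.0, -0.5, -1.1]
opening: 0.0599
finger_force: 65.1
```

```bash
python3 - <<'E'
from h import *
b=snap("side","s4"); to(.590,.0863,.0755,.785)
p=r.get_state()["eef_pos"]; print(proj("side",p), proj("side",[.5905,.0868,p[2]]))
cv2.imwrite("pics/c6.png",np.clip(1.6*cv2.resize(b[125:205,225:325],(750,600),interpolation=3).astype(float),0,255).astype(np.uint8)[:,:,::-1])
E
```

```text
delta [ 0.001  -0.0013  0.022 ] yaw -0.0009 now [0.5902 0.0846 0.0975] rpy [-3.1407e+00  1.5000e-03  7.8360e-01] F [ 0.05 -0.37 -0.25] open 0.0601 t 9.15
[274.50527913 172.76281705] [274.26510679 172.25835862]
```

View pics/c6.png

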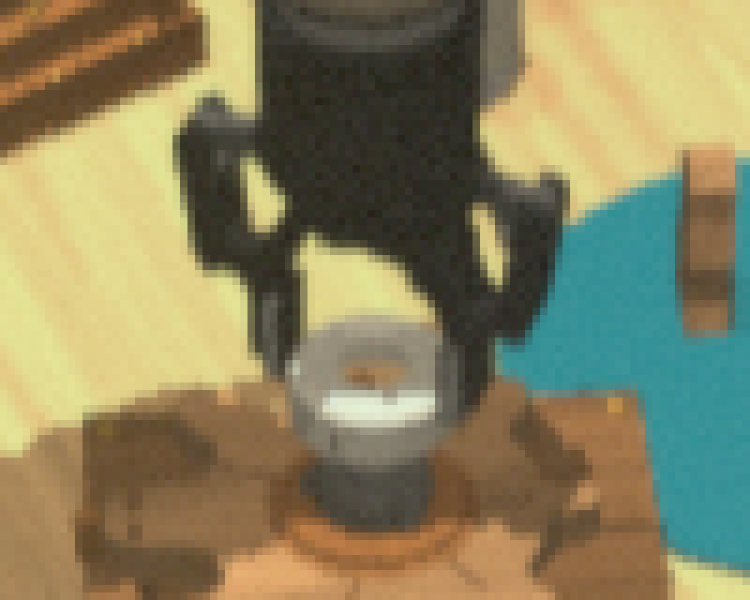

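The hole centre is at side (274.3,172.8), against (274.3,172.3) expected for the axis, so it is aligned within 1 mm. Lowering slowly while watching the force.

Emit:
servo_tool([
  {"x": 0.001,"y": -0.001,"z": 0.008,"yaw": 0},
  {"x": 0.001,"y": -0.001,"z": 0.016,"yaw": 0},
  {"x": 0.001,"y": -0.001,"z": 0.023,"yaw": 0},
  {"x": 0.001,"y": -0.001,"z": 0.028,"yaw": 0},
  {"x": 0.001,"y": -0.001,"z": 0.031,"yaw": 0},
  {"x": 0.001,"y": -0.001,"z": 0.031,"yaw": 0},
  {"x": 0.001,"y": -0.001,"z": 0.031,"yaw": 0},
], grip_force=90)

```text
clock: 9.73
eef_pos: [0.5907, 0.0869, 0.067]
eef_rot: [-3.141, 0.0, 0.784]
force: [-1.0, 0.2, -0.1]
opening: 0.0588
finger_force: 96.2
```

Emit:
servo_tool([
  {"x": 0,"y": 0,"z": 0.002,"yaw": 0},
  {"x": 0,"y": 0,"z": 0.004,"yaw": 0},
  {"x": 0,"y": 0,"z": 0.006,"yaw": 0},
  {"x": 0,"y": 0,"z": 0.007,"yaw": 0},
  {"x": 0,"y": 0,"z": 0.007,"yaw": 0},
])

```text
clock: 10.15
eef_pos: [0.5908, 0.0867, 0.0611]
eef_rot: [3.141, 0.001, 0.785]
force: [-2.6, -1.0, 4.6]
opening: 0.0586
finger_force: 96.9
```

Emit:
servo_tool([
  {"x": 0,"y": 0,"z": 0.002,"yaw": 0},
  {"x": 0,"y": 0,"z": 0.004,"yaw": 0},
  {"x": 0,"y": 0,"z": 0.005,"yaw": 0},
  {"x": 0,"y": 0,"z": 0.006,"yaw": 0},
  {"x": 0,"y": 0,"z": 0.007,"yaw": 0},
  {"x": 0,"y": 0,"z": 0.008,"yaw": 0},
  {"x": 0,"y": 0,"z": 0.008,"yaw": 0},
])

```text
clock: 10.73
eef_pos: [0.5906, 0.0869, 0.0541]
eef_rot: [-3.141, 0.001, 0.785]
force: [-6.2, -0.7, 12.9]
opening: 0.0591
finger_force: 99.1
```

Emit:
servo_tool([
  {"x": 0,"y": 0,"z": 0.001,"yaw": 0},
  {"x": 0,"y": 0,"z": 0.002,"yaw": 0},
  {"x": 0,"y": 0,"z": 0.003,"yaw": 0},
  {"x": 0,"y": 0,"z": 0.003,"yaw": 0},
  {"x": 0,"y": 0,"z": 0.003,"yaw": 0},
  {"x": 0,"y": 0,"z": 0.003,"yaw": 0},
])

```text
clock: 11.23
eef_pos: [0.5907, 0.0869, 0.054]
eef_rot: [-3.141, 0.002, 0.785]
force: [-12.8, -1.1, 28.2]
opening: 0.0591
finger_force: 100.8
```

```bash
python3 - <<'E'
from h import *
b=snap("side","s5"); s=r.get_state(); print(s["eef_pos"],s["force"],s["ft_torque"],proj("side",[.5905,.0868,.053]),proj("side",[.5905,.0868,.061]))
cv2.imwrite("pics/c7.png",np.clip(1.6*cv2.resize(b[145:225,225:325],(750,600),interpolation=3).astype(float),0,255).astype(np.uint8)[:,:,::-1])
E
```

```text
[0.59066522 0.08690496 0.05399166] [-13.49044193  -2.21239991  28.79434279] [-0.44071668  1.79361998 -0.04712913] [274.37446151 184.81699932] [274.355157   182.60000904]
```

View pics/c7.png

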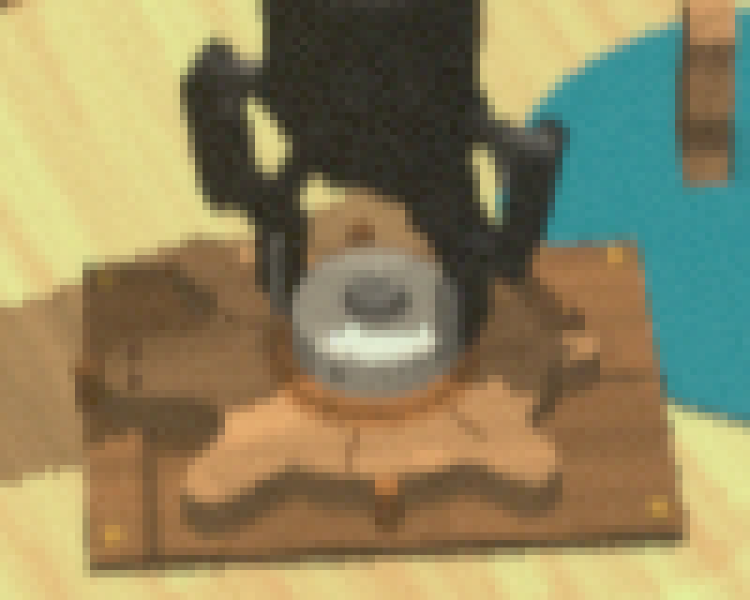

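```bash
python3 - <<'E'
from h import *
for zb in(.033,.039):
    P=lambda z:np.array([proj("side",[.5905+.031*np.cos(a),.0868+.031*np.sin(a),z]) for a in np.linspace(0,6.28,60)])
    print(zb,"bottom edge v",P(zb).max(0)[1],"top rim v",P(zb+.02).min(0)[1],"crop",[(v-145)*7.5 for v in(P(zb).max(0)[1],P(zb+.02).min(0)[1])])
E
```

```text
0.033 bottom edge v 197.9158417594079 top rim v 177.41810512508124 crop [np.float64(396.86881319555926), np.float64(243.1357884381093)]
0.039 bottom edge v 196.28293120191722 top rim v 175.7606102901633 crop [np.float64(384.62198401437917), np.float64(230.70457717622475)]
```

The picture has the cover's bottom edge at crop row ~397 and its top rim at ~245. Fully home predicts 397 and 243; 6 mm high predicts 385 and 231. So the cover is seated, with the plunger in the hole and about 28 N pushing down.

```bash
python3 -c "
from plant import r
print(r.finish_job())"
```

```text
the job is handed in; nothing more can be done
None
```

The job is handed in: I pressed the plunger to its stop, then snapped the holed white cover home on its seat with the plunger standing free in the hole; the fingers are still pushing it down at about 28 N, and the arm touched nothing else on the bench.

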